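# Set out the tasting display

### The job

Set out the tasting display: lay the large round biscuit in the middle of the cake stand with the small round biscuit centred on top of it, and lay the rectangular biscuit in the middle of the wooden board, its length running along the board's length. Stand the jar upright on the bench, midway on the straight line between the cake stand and the board. Leave the flour tin, the ring cutter and the timer where they are.

Things in the scene. Friction and masses are not known exactly. Their poses are not given: they have to be found in the camera images.
- large_biscuit: large round gingerbread biscuit, loose, lying flat: a brown disc with scalloped edge, 62 mm across, 12 mm thick, 45 g. Origin at the centre of its underside, z up
- small_biscuit: small round gingerbread biscuit, loose, lying flat: the same brown, scalloped, 40 mm across, 12 mm thick, 20 g. Origin at the centre of its underside, z up
- bar_biscuit: rectangular gingerbread biscuit, loose, lying flat: the same brown, 70 mm long (its x axis) by 34 mm wide (its y axis), 12 mm thick, 35 g. Origin at the centre of its underside, z up
- jar: small round jar with cream-coloured contents and a steel lid, loose, closed, upright on the bench: 44 mm across, 60 mm tall, straight sides, about 130 g. Origin at the centre of its underside, z up
- cake_stand: low white ceramic cake stand, fixed to the bench: flat round top 110 mm across, its surface 40 mm above the bench; the top is a plate 8 to 12 mm thick on a narrow foot. Origin at the centre of its foot, on the bench, z up
- wood_board: rectangular wooden serving board, fixed to the bench: 130 mm long (its x axis) by 80 mm wide (its y axis), flat top 12 mm above the bench. Its centre is about 220 mm from that of the cake stand. Origin at the centre of its underside, on the bench, z up
- flour_tin: steel flour tin with a paper band, upright, loose, 100 mm across, 120 mm tall; a bystander. Origin at the centre of its underside
- ring_cutter: plain steel ring cutter, loose, 72 mm across, 45 mm tall, thin wall; a bystander. Origin at the centre of its underside
- egg_timer: flat white plastic timer block, loose, 60 x 80 mm, 35 mm tall; a bystander. Origin at the centre of its underside
Things that resemble listed ones, but are neither listed nor needed, are in the scene too. What is shaped like the large_biscuit but turquoise or yellow is not meant.

How it is judged:
By the outcome, as a careful person would: the job done as asked, in the order asked, and still so for the second after the job is handed in, with the robot touching nothing.
It also fails if it takes over 102 s, if anything falls off the work surface, if the arm or the gripper's body presses on something with over 40 N, if the wrist force passes 120 N, or if a joint passes its speed limit or range.

### The arm

A 7-joint arm with a two-finger parallel gripper is mounted at the origin on the work surface. World frame = base frame: x ahead of the robot, y to its left, z up, the work surface at z = 0. Lengths are in m, angles in rad, forces in N, time in s.
With the tool pointing down it reaches from about 0.4 to 0.85 m from the base axis. Payload 4.5 kg.
Tool frame: the origin (TCP) lies at the very end of the fingers, on their centre line; the grasp point (between the pads) lies 19 mm behind it; y points along the fingers, x is the direction in which the jaws open and shut, and the axes are right-handed (so a half turn about y gives the same grasp; the last joint's range is limited). The gripper opens to 88 mm and grips with 3 to 60 N. Pads are 18 mm wide; open, the fingers measure 123 mm over their backs; the gripper's body (75 mm by 187 mm) begins 45 mm behind the grasp point.
Start: joints at [-1.154, 0.689, -0.195, 1.565, 0.157, 0.902, -0.215], TCP at [0.233, 0.58, 0.214] pointing down, gripper open.
Joint ranges: [-3.01, 3.01], [-0.46, 2.08], [-1.47, 1.51], [0.13, 2.56], [-1, 4.14], [0.04, 2.09], [-2.66, 2.66]. Speed limits (rad/s): [2.57, 2.57, 3.14, 3.14, 3.14, 3.14, 3.14].

### API

Orientations are given as a unit quaternion [x, y, z, w].
In Python, from bench import sense, grab_frame, get_calibration, close_job, recognise, cut_out gives the robot as it stands.
- The arm moves only by the tool jog_arm, never from a script. Its argument "increments" is a list of rows, each an object of numbers: "dx", "dy", "dz": the shift along the tool's x, y, z in m; "roll": the turn about the tool's y in rad. In form: [{"dx": .., "dy": .., "dz": .., "roll": ..}, ...]. A call has 1 to 20 rows; each row shifts and turns the commanded pose from where the row before left it, along the tool's axes as they then stand; what a row does not reach is not made up. A row lasts 1/10 s, in which the tool goes at most 50 mm and 8.59 degrees, less where a joint would pass 70% of its speed; a pose out of reach is approached as far as the arm can. A call is refused whole if a number of a shift passes 0.05 or a number of a turn 0.15, either way. A call with a gripper value outside its range is refused whole. "jaw" is the closure, from 0 (fully open) to 1 (shut), set as the call begins (left out, the last holds). The fingers move at their own pace and stop on an object; the grip force is fixed at half the most. Time passes only in rows, so rows that do not move let the fingers close. It gives the time, the measured TCP pose, the force and the opening at its end, in the units of the state.
- sense(): the state, without advancing time (a new reading comes with each control period).
- grab_frame(name): name is "scene" or "top" or "wrist"; returns the picture (420x560x3 uint8, blue, green, red); there is no depth.
- get_calibration(name): a dict with "fx", "fy", "cx", "cy" (pixels), "dist" ([k1, k2, p1, p2, k3] as OpenCV has them; the pictures are not rectified), "R" (3x3) and "t" (3): a world point X has camera coordinates R X + t. Camera axes: x right, y down, z forward; pixel columns grow to the right and rows downward; lengths in m; the calibration is good to about 2 mm. A picture is of the moment at which its call begins: read the wrist's pose just before it. get_calibration takes no time and is no camera call; for the wrist camera it gives the pose at the moment of the call.
- close_job(): hands the job in, once; it reports no verdict.
Trained networks look in the newest picture that a camera, given by its name, has taken for a name from the list of things; names that differ only in an ending like _2 or _b are one class to them, and where a whole thing is asked for, a point or a joint stands for the part that bears it (a point fixed in the world has none). Each returns a list of dicts, best first, with "p" (0 to 1); they miss things now and then, are a little off and sometimes report something else, mostly with a low value. They report only what shows in the picture. A call takes as long as a camera call. They do not tell look-alikes from the thing itself.
- recognise(camera, label): "at" ([column, row] as shares, 0 to 1, of the picture: columns of its width, rows of its height, amid what is visible of it).
- cut_out(camera, label): "mask" (420x560 bool, what is visible of it) and "at" ([column, row] as shares, 0 to 1, of the picture: columns of its width, rows of its height, amid what is visible of it).
The state is a dict: "t": time; "joint_positions": joint angles; "qvel": joint speeds; "joint_efforts": joint torques, N m; "tool_pos": TCP position; "eef_rot": TCP orientation; "force": force on the tool from outside, world axes, zero at the start; "wrist_torque": the same for the moment, N m; "gripper_width": opening from 0.0 (shut) to 1.0 (fully open).
Only numpy, scipy, OpenCV 4.12 (cv2) and the standard library are available. Lean on these libraries where they do the work, as an engineer would, in place of code of your own. Each camera call takes 0.05 s, during which the arm holds its last target. There are 200 camera calls.

## Working session

There is one attempt and no reset: what is moved stays moved. The work goes in short steps, Python scripts to look and compute and a tool call to move; the robot and the scene stay as the last step left them, time stands still between calls to the robot, and variables do not carry over. Pictures are saved under pics/ and viewed, about 12 in all and at most 16, crops included, and the job is handed in when it is done.

Besides the shell and the picture viewer there is one more tool, called after "Call:" in YAML: its name, and indented under it one key for each argument. jog_arm: Moves the arm, as the interface text tells. Its arguments: {"type":"object","properties":{"increments":{"type":"array","items":{"type":"object","properties":{"dx":{"type":"number"},"dy":{"type":"number"},"dz":{"type":"number"},"roll":{"type":"number"}}}},"jaw":{"type":"number"}},"required":["increments"]}

```bash
mkdir -p pics; ls
python3 - <<'E'
from bench import *
import cv2,numpy as np
s=sense();print(s)
for n in ("scene","top"):
    im=grab_frame(n);cv2.imwrite(f"pics/{n}0.png",im)
    c=get_calibration(n);print(n,{k:np.round(v,4).tolist() for k,v in c.items()})
E
```

```text
pics
{'t': 0.0, 'joint_positions': array([-1.15421336,  0.68999243, -0.19453078,  1.56635676,  0.15733655,
        0.90246525, -0.21508299]), 'qvel': array([-1.21053485e-03,  1.75244783e-03, -1.97616457e-03,  9.83689093e-05,
        2.65619954e-04, -1.11007002e-03, -9.05238035e-04]), 'joint_efforts': array([-4.80202671e-04, -5.27578318e+01, -1.26729213e+00, -1.53432173e+01,
       -5.26104087e-02,  6.38855170e-03,  1.61770677e-04]), 'tool_pos': array([0.23323508, 0.5791218 , 0.21270183]), 'eef_rot': array([ 0.58635771,  0.39529385, -0.39630239, -0.58555258]), 'force': array([-0.1500867 ,  0.49986018, -0.37606632]), 'wrist_torque': array([ 0.03977968, -0.02027033, -0.03151734]), 'gripper_width': 1.0007340270264533}
scene {'fx': 514.6766, 'fy': 514.6766, 'cx': 279.7272, 'cy': 214.7964, 'dist': [0.0149, 0.0, 0.0, 0.0, 0.0], 'R': [[0.2602, 0.9655, 0.0015], [0.8335, -0.2239, -0.5051], [-0.4873, 0.1326, -0.8631]], 't': [-0.1565, -0.4234, 1.7061]}
top {'fx': 438.2442, 'fy': 438.2442, 'cx': 276.4536, 'cy': 218.9055, 'dist': [-0.127, 0.0, 0.0, 0.0, 0.0], 'R': [[-0.004, -1.0, 0.0017], [-0.9901, 0.0037, -0.1401], [0.1401, -0.0022, -0.9901]], 't': [0.0182, 0.5571, 1.1697]}
```

View pics/scene0.png

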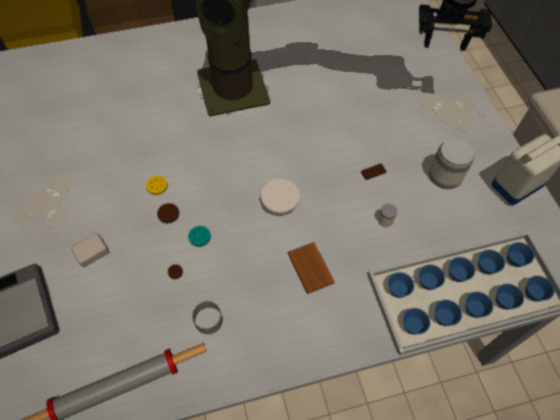

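View pics/top0.png

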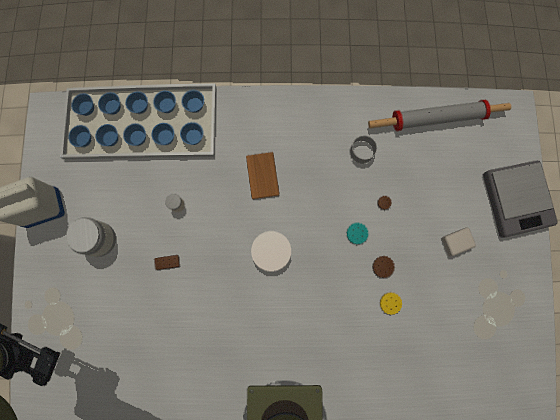

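```bash
cat > h.py <<'E'
from bench import *
import cv2,numpy as np
from scipy.optimize import least_squares
from scipy.spatial.transform import Rotation as Ro
def proj(P,c):
    return cv2.projectPoints(np.asarray(P,float).reshape(-1,3),cv2.Rodrigues(np.array(c['R']))[0],np.array(c['t'],float),np.array([[c['fx'],0,c['cx']],[0,c['fy'],c['cy']],[0,0,1]]),np.array(c['dist']))[0].reshape(-1,2)
def ray(px,c,z):
    K=np.array([[c['fx'],0,c['cx']],[0,c['fy'],c['cy']],[0,0,1]])
    n=cv2.undistortPoints(np.array([[px]],float),K,np.array(c['dist'])).ravel()
    R=np.array(c['R']);o=-R.T@np.array(c['t']);d=R.T@np.r_[n,1];return o+d*(z-o[2])/d[2]
def disc(r,z0,z1):
    a=np.linspace(0,2*np.pi,60,endpoint=False);q=np.c_[r*np.cos(a),r*np.sin(a)]
    return np.r_[np.c_[q,q[:,0]*0+z0],np.c_[q,q[:,0]*0+z1]]
def box(l,w,z0,z1): return np.array([[x*l/2,y*w/2,z] for x in(-1,1) for y in(-1,1) for z in(z0,z1)])
MOD=dict(large_biscuit=disc(.031,0,.012),small_biscuit=disc(.02,0,.012),bar_biscuit=box(.07,.034,0,.012),jar=disc(.022,0,.06),cake_stand=disc(.055,.03,.04),wood_board=box(.13,.08,0,.012))
RECT=('bar_biscuit','wood_board')
def mom(hull):
    m=cv2.moments(hull.astype(np.float32));a=m['m00']
    return np.array([m['m10']/a,m['m01']/a]),np.array([m['mu20']-m['mu02'],2*m['mu11']])/a,a
def place(n,x,y,yaw,z=0):
    return MOD[n]@Ro.from_euler('z',yaw).as_matrix().T+[x,y,z]
def fit(n,obs,z=0):
    """obs: list of (mask,calib). returns x,y,yaw, residual px"""
    o=[]
    for m,c in obs:
        h=cv2.convexHull(np.argwhere(m)[:,::-1].astype(np.int32)); mm=cv2.moments(m.astype(np.uint8),True);a=mm['m00']
        o.append((np.array([mm['m10']/a,mm['m01']/a]),np.array([mm['mu20']-mm['mu02'],2*mm['mu11']])/a,a,c))
    p0=ray(o[0][0],o[0][3],z+.006)[:2]
    def f(p):
        r=[]
        for c0,s0,a0,c in o:
            h=cv2.convexHull(proj(place(n,*p,z),c).astype(np.float32));cc,ss,a=mom(h)
            r+=list(cc-c0)
            if n in RECT:r+=list((ss-s0)/np.sqrt(a0)*3)
        return r
    best=None
    for y0 in ((0,.8,1.57,2.36) if n in RECT else (0,)):
        s=least_squares(f,[*p0,y0],x_scale=[.01,.01,.1],diff_step=1e-4)
        if best is None or s.cost<best.cost:best=s
    areas=[round(float(a0/mom(cv2.convexHull(proj(place(n,*best.x,z),c).astype(np.float32)))[2]),2) for _,_,a0,c in o]
    return best.x,best.fun,areas
def tool():
    s=sense();R=Ro.from_quat(s['eef_rot']).as_matrix();return s,s['tool_pos'],R
def loc(n,cams=("top",),z=0,sel=None):
    """sel: approx xy, choose nearest"""
    obs=[]
    for cam in cams:
        grab_frame(cam);c=get_calibration(cam)
        L=[d for d in cut_out(cam,n) if d['mask'].sum()>20]
        if not L: print(n,cam,'none');continue
        if sel is not None: L.sort(key=lambda d:np.linalg.norm(ray(np.array(d['at'])*[560,420],c,z+.006)[:2]-sel))
        obs.append((L[0]['mask'],c))
    return fit(n,obs,z) if obs else None
E
python3 - <<'E'
from h import *
C={n:get_calibration(n) for n in("top","scene")}
for n in("top","scene"):grab_frame(n)
app=dict(large_biscuit=(383,267),small_biscuit=(384,202),bar_biscuit=(167,263),jar=(174,202),cake_stand=(271,251),wood_board=(263,175))
for n in MOD:
    X=ray(app[n],C['top'],.01);obs=[]
    for cam in("top","scene"):
        L=cut_out(cam,n)
        L.sort(key=lambda d:np.linalg.norm(np.array(d['at'])*[560,420]-proj(X,C[cam])[0]))
        if L and np.linalg.norm(np.array(L[0]['at'])*[560,420]-proj(X,C[cam])[0])<20:obs.append((L[0]['mask'],C[cam]))
        else: print(n,cam,'miss')
    for o in [obs]+[[a] for a in obs]:
        r=fit(n,o);print(n,np.round(r[0],4),np.round(r[1],1),r[2])
for n in("flour_tin","ring_cutter","egg_timer"):
    for d in cut_out("top",n)[:2]:print(n,round(d['p'],2),np.round(ray(np.array(d['at'])*[560,420],C['top'],.03),3))
s,p,R=tool();print(p,R.round(3).tolist());c=get_calibration('wrist');print((R.T@(-np.array(c['R']).T@c['t']-p)).round(4),(np.array(c['R'])@R).round(3).tolist(),c['fx'])
E
```

```text
large_biscuit [ 0.4268 -0.2828 -0.0096] [-0.7 -0.4 -0.8 -0.4] [0.96, 0.87]
large_biscuit [ 0.4256 -0.2849 -0.    ] [0. 0.] [0.96]
large_biscuit [ 0.4285 -0.2809 -0.    ] [-0.  0.] [0.87]
small_biscuit [ 0.6103 -0.2916  0.0009] [-0.6 -0.3 -0.6 -0.2] [0.72, 0.87]
small_biscuit [ 6.094e-01 -2.932e-01 -4.000e-04] [-0.  0.] [0.72]
small_biscuit [ 6.113e-01 -2.902e-01  2.000e-04] [-0.  0.] [0.87]
bar_biscuit [0.4411 0.3275 1.7253] [-0.5 -0.5 -0.3 -0.2 -0.6 -0.4  0.8 -0.4] [1.06, 0.83]
bar_biscuit [0.4396 0.3261 1.703 ] [ 0.   0.  -0.2  0. ] [1.06]
bar_biscuit [0.443  0.3287 1.7576] [ 0.  -0.   0.5 -0.6] [0.83]
jar [0.607  0.3028 0.8938] [-0.2 -0.7 -0.3 -0.6] [0.87, 0.91]
jar [0.6051 0.3022 0.0132] [0. 0.] [0.87]
jar [ 6.091e-01  3.030e-01 -4.000e-04] [-0.  0.] [0.91]
cake_stand [0.4713 0.0339 0.0071] [-0.5 -0.6 -0.7 -0.5] [1.02, 0.99]
cake_stand [4.698e-01 3.250e-02 1.000e-04] [-0. -0.] [1.02]
cake_stand [ 0.4734  0.0352 -0.0825] [-0. -0.] [0.99]
wood_board [0.6915 0.0579 3.302 ] [-0.2 -0.9 -0.9 -0.1 -0.4 -0.7  0.   0.5] [1.01, 0.95]
wood_board [0.689  0.0572 3.3233] [-0.  -0.  -0.8  0.3] [1.0]
wood_board [0.6938 0.0584 0.1427] [-0.  -0.  -0.3  0.4] [0.95]
flour_tin 0.91 [0.511 0.533 0.03 ]
ring_cutter 0.77 [ 0.731 -0.237  0.03 ]
ring_cutter 0.75 [ 0.428 -0.279  0.03 ]
egg_timer 0.7 [ 0.495 -0.486  0.03 ]
egg_timer 0.26 [0.684 0.062 0.03 ]
[0.23343219 0.57978247 0.21356423] [[0.373, 0.0, -0.928], [0.928, 0.0, 0.373], [0.0, -1.0, 0.0]]
[ 0.0002 -0.1716  0.0677] [[1.0, 0.001, -0.001], [-0.001, -0.265, -0.964], [-0.001, 0.964, -0.265]] 311.7480920274602
```

Call:
jog_arm:
  increments:
    - {"roll":0.138}
    - {"roll":0.138}
    - {"roll":0.138}
    - {"roll":0.138}
    - {"roll":0.138}
    - {"roll":0.138}
    - {"roll":0.138}
    - {"roll":0.138}
    - {"roll":0.138}
    - {"roll":0.138}
    - {"roll":0.138}
    - {"roll":0.138}
    - {"roll":0.138}
    - {"roll":0.138}
    - {"roll":0.138}
    - {"roll":0.138}
    - {"roll":0.138}
    - {"roll":0.138}
    - {"roll":0.138}
    - {"roll":0.138}

```text
schema error: expected keys dx, dy, dz, roll
```

Call:
jog_arm:
  increments:
    - {"dx":0,"dy":0,"dz":0,"roll":0.138}
    - {"dx":0,"dy":0,"dz":0,"roll":0.138}
    - {"dx":0,"dy":0,"dz":0,"roll":0.138}
    - {"dx":0,"dy":0,"dz":0,"roll":0.138}
    - {"dx":0,"dy":0,"dz":0,"roll":0.138}
    - {"dx":0,"dy":0,"dz":0,"roll":0.138}
    - {"dx":0,"dy":0,"dz":0,"roll":0.138}
    - {"dx":0,"dy":0,"dz":0,"roll":0.138}
    - {"dx":0,"dy":0,"dz":0,"roll":0.138}
    - {"dx":0,"dy":0,"dz":0,"roll":0.138}
    - {"dx":0,"dy":0,"dz":0,"roll":0.138}
    - {"dx":0,"dy":0,"dz":0,"roll":0.138}
    - {"dx":0,"dy":0,"dz":0,"roll":0.138}
    - {"dx":0,"dy":0,"dz":0,"roll":0.138}
    - {"dx":0,"dy":0,"dz":0,"roll":0.138}
    - {"dx":0,"dy":0,"dz":0,"roll":0.138}
    - {"dx":0,"dy":0,"dz":0,"roll":0.138}
    - {"dx":0,"dy":0,"dz":0,"roll":0.138}
    - {"dx":0,"dy":0,"dz":0,"roll":0.138}
    - {"dx":0,"dy":0,"dz":0,"roll":0.138}

```text
t: 2.95
tool_pos: [0.2331, 0.58, 0.2135]
eef_rot: [-0.498, 0.502, -0.501, 0.498]
force: [-0.0, -0.8, 0.3]
gripper_width: 1.002
```

Call:
jog_arm:
  increments:
    - {"dx":0.043,"dy":0,"dz":0.024,"roll":0}
    - {"dx":0.043,"dy":0,"dz":0.024,"roll":0}
    - {"dx":0.043,"dy":0,"dz":0.024,"roll":0}
    - {"dx":0.043,"dy":0,"dz":0.024,"roll":0}
    - {"dx":0.043,"dy":0,"dz":0.024,"roll":0}
    - {"dx":0.043,"dy":0,"dz":0.024,"roll":0}
    - {"dx":0.043,"dy":0,"dz":0.024,"roll":0}
    - {"dx":0.043,"dy":0,"dz":0.024,"roll":0}
    - {"dx":0.043,"dy":0,"dz":0.024,"roll":0}
    - {"dx":0.043,"dy":0,"dz":0.024,"roll":0}
    - {"dx":0.043,"dy":0,"dz":-0.005,"roll":0}
    - {"dx":0.043,"dy":0,"dz":-0.005,"roll":0}
    - {"dx":0.043,"dy":0,"dz":-0.005,"roll":0}
    - {"dx":0.043,"dy":0,"dz":-0.005,"roll":0}
    - {"dx":0.043,"dy":0,"dz":-0.005,"roll":0}
    - {"dx":0.043,"dy":0,"dz":-0.005,"roll":0}
    - {"dx":0.043,"dy":0,"dz":-0.005,"roll":0}
    - {"dx":0.043,"dy":0,"dz":-0.005,"roll":0}
    - {"dx":0.043,"dy":0,"dz":-0.005,"roll":0}
    - {"dx":0.043,"dy":0,"dz":-0.005,"roll":0}

```text
t: 4.95
tool_pos: [0.4223, -0.2821, 0.2137]
eef_rot: [0.5, -0.5, 0.5, -0.5]
force: [0.9, 0.3, 1.0]
gripper_width: 0.997
```

Run:
```python
from h import *
print(loc('large_biscuit',('wrist',),0,(.427,-.283)))
im=grab_frame('wrist');cv2.imwrite('pics/w1.png',im)
s,p,R=tool();print(p,s['t'])
```

```text
(array([ 4.25659437e-01, -2.92435851e-01, -6.84073245e-05]), array([1.28690772e-07, 1.25040651e-06]), [0.94])
[ 0.42150727 -0.28392705  0.213816  ] 5.1
```

View pics/w1.png

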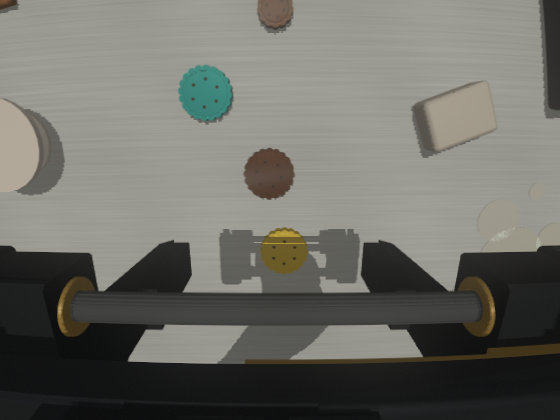

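Run:
```python
from h import *
c=get_calibration('wrist');print(c)
s,p,R=tool()
for d in (-.044,0,.044): print(proj(p+R@[d,0,0],c))
print(proj([.427,-.283,.006],c), proj([.471,.034,.04],c), sense()['tool_pos'],s['eef_rot'])
```

```text
{'fx': 311.7480920274602, 'fy': 311.7480920274602, 'cx': 275.83220038773874, 'cy': 206.50959395796372, 'dist': array([-0.06904233,  0.        ,  0.        ,  0.        ,  0.        ]), 'R': array([[-8.56410933e-03, -9.99959769e-01,  2.66759937e-03],
       [-9.64255009e-01,  8.96479112e-03,  2.64824299e-01],
       [-2.64837559e-01, -3.04261811e-04, -9.64292992e-01]]), 't': array([-0.28081362,  0.37265419,  0.50126029])}
[[201.55647919 240.92161596]]
[[275.93836279 240.94813814]]
[[350.31212447 240.70112723]]
[[274.6383     173.90597058]] [[  0.7424144  145.56736639]] [ 0.42150727 -0.28392705  0.213816  ] [ 0.49853254 -0.50107978  0.502515   -0.49785845]
```

```bash
sed -i 's/grab_frame(cam);c=get_calibration(cam)/c=get_calibration(cam);grab_frame(cam)/' h.py
python3 - <<'E'
from h import *
print(loc('large_biscuit',('wrist',),0,(.427,-.283)))
print(loc('large_biscuit',('wrist',),0,(.427,-.283)))
s,p,R=tool();print(p,s['t'],s['qvel'].round(3))
E
```

```text
(array([ 4.27004356e-01, -2.80854775e-01,  9.44851221e-06]), array([-9.63450191e-07, -1.07055484e-08]), [0.98])
(array([ 4.27235437e-01, -2.80950029e-01, -7.21842651e-05]), array([-4.60884451e-07, -7.28584041e-07]), [0.92])
[ 0.42291814 -0.27853754  0.21331432] 5.3 [-0.007 -0.001  0.003  0.001  0.002 -0.003  0.   ]
```

Call:
jog_arm:
  increments:
    - {"dx":0.0015,"dy":0.03,"dz":0.004,"roll":0}
    - {"dx":0,"dy":0.04,"dz":0,"roll":0}
    - {"dx":0,"dy":0.04,"dz":0,"roll":0}
    - {"dx":0,"dy":0.04,"dz":0,"roll":0}
    - {"dx":0,"dy":0.03,"dz":0,"roll":0}
    - {"dx":0,"dy":0.015,"dz":0,"roll":0}
    - {"dx":0,"dy":0.008,"dz":0,"roll":0}
    - {"dx":0,"dy":0.005,"dz":0,"roll":0}
    - {"dx":0,"dy":0,"dz":0,"roll":0}
    - {"dx":0,"dy":0,"dz":0,"roll":0}

```text
t: 6.3
tool_pos: [0.4271, -0.282, 0.0063]
eef_rot: [0.5, -0.5, 0.501, -0.5]
force: [-0.7, 0.2, 0.9]
gripper_width: 0.999
```

Call:
jog_arm:
  increments:
    - {"dx":0,"dy":0,"dz":0,"roll":0}
    - {"dx":0,"dy":0,"dz":0,"roll":0}
    - {"dx":0,"dy":0,"dz":0,"roll":0}
    - {"dx":0,"dy":0,"dz":0,"roll":0}
    - {"dx":0,"dy":0,"dz":0,"roll":0}
    - {"dx":0,"dy":0,"dz":0,"roll":0}
    - {"dx":0,"dy":0,"dz":0,"roll":0}
    - {"dx":0,"dy":0,"dz":0,"roll":0}
  jaw: 1.0

```text
t: 7.1
tool_pos: [0.4264, -0.2819, 0.0054]
eef_rot: [-0.5, 0.5, -0.5, 0.5]
force: [-0.2, -0.3, -0.5]
gripper_width: 0.293
```

Call:
jog_arm:
  increments:
    - {"dx":0,"dy":0,"dz":0,"roll":0}

```text
t: 7.2
tool_pos: [0.4264, -0.2819, 0.0055]
eef_rot: [-0.5, 0.5, -0.5, 0.5]
force: [-0.3, -0.3, 0.1]
gripper_width: 0.21
```

Run:
```python
from h import *
im=grab_frame('wrist');cv2.imwrite('pics/w2.png',im)
```

```text
(no output)
```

View pics/w2.png

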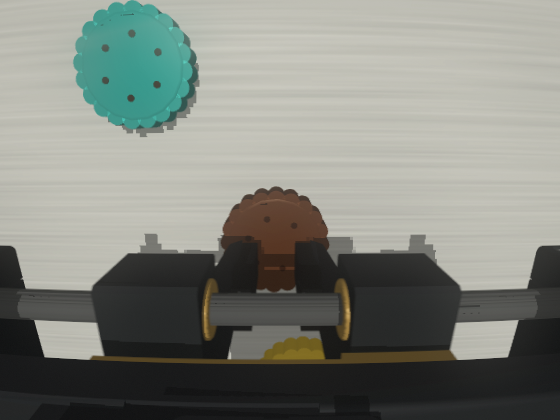

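Call:
jog_arm:
  increments:
    - {"dx":0,"dy":0,"dz":0,"roll":0}
    - {"dx":0,"dy":0,"dz":0,"roll":0}
    - {"dx":0,"dy":0,"dz":0,"roll":0}
    - {"dx":0,"dy":0,"dz":0,"roll":0}
    - {"dx":0,"dy":0,"dz":0,"roll":0}
    - {"dx":0,"dy":0,"dz":0,"roll":0}
    - {"dx":0,"dy":0,"dz":0,"roll":0}
    - {"dx":0,"dy":0,"dz":0,"roll":0}
    - {"dx":0,"dy":0,"dz":0,"roll":0}
    - {"dx":0,"dy":0,"dz":0,"roll":0}
  jaw: 0.0

```text
t: 8.25
tool_pos: [0.4264, -0.2819, 0.0055]
eef_rot: [-0.5, 0.5, -0.5, 0.5]
force: [0.9, 1.0, -0.6]
gripper_width: 0.999
```

Call:
jog_arm:
  increments:
    - {"dx":0,"dy":0.002,"dz":0,"roll":0}
    - {"dx":0,"dy":0,"dz":0,"roll":0}

```text
t: 8.45
tool_pos: [0.4263, -0.2818, 0.0033]
eef_rot: [-0.5, 0.5, -0.5, 0.5]
force: [0.5, -0.1, -1.6]
gripper_width: 1.004
```

Call:
jog_arm:
  increments:
    - {"dx":0,"dy":0.002,"dz":0,"roll":0}
    - {"dx":0,"dy":0,"dz":0,"roll":0}

```text
t: 8.65
tool_pos: [0.4263, -0.2818, 0.0012]
eef_rot: [-0.5, 0.5, -0.5, 0.5]
force: [0.1, -0.5, 0.2]
gripper_width: 1.001
```

Run:
```python
from h import *
im=grab_frame('wrist');cv2.imwrite('pics/w3.png',im);print(sense()['force'],sense()['tool_pos'])
```

```text
[-0.0433501   0.01388898  0.32373745] [ 0.42632529 -0.28186682  0.0013262 ]
```

View pics/w3.png

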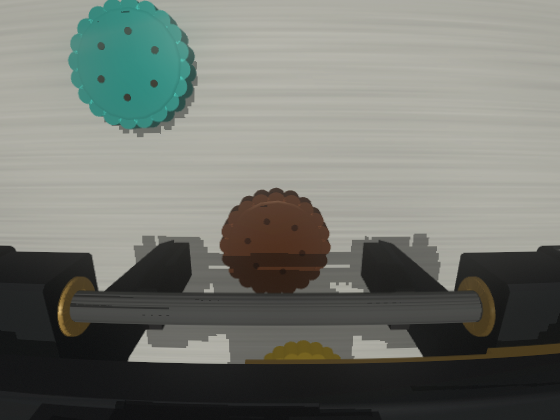

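Call:
jog_arm:
  increments:
    - {"dx":0,"dy":0.002,"dz":0,"roll":0}
    - {"dx":0,"dy":0,"dz":0,"roll":0}

```text
t: 8.9
tool_pos: [0.4264, -0.2819, -0.0007]
eef_rot: [-0.5, 0.5, -0.5, 0.5]
force: [0.1, -0.1, 0.3]
gripper_width: 0.999
```

Call:
jog_arm:
  increments:
    - {"dx":0,"dy":0.002,"dz":0,"roll":0}
    - {"dx":0,"dy":0,"dz":0,"roll":0}

```text
t: 9.1
tool_pos: [0.4263, -0.2818, -0.0027]
eef_rot: [-0.5, 0.5, -0.5, 0.5]
force: [-0.7, -0.8, -0.0]
gripper_width: 0.999
```

Call:
jog_arm:
  increments:
    - {"dx":0,"dy":0.002,"dz":0,"roll":0}
    - {"dx":0,"dy":0,"dz":0,"roll":0}

```text
t: 9.3
tool_pos: [0.4263, -0.2819, -0.0047]
eef_rot: [-0.5, 0.5, -0.5, 0.5]
force: [-0.3, 0.7, -0.3]
gripper_width: 1.002
```

Call:
jog_arm:
  increments:
    - {"dx":0,"dy":0.002,"dz":0,"roll":0}
    - {"dx":0,"dy":0,"dz":0,"roll":0}

```text
t: 9.5
tool_pos: [0.4263, -0.2819, -0.0067]
eef_rot: [-0.5, 0.5, -0.5, 0.5]
force: [-0.4, 1.4, 0.5]
gripper_width: 0.999
```

Call:
jog_arm:
  increments:
    - {"dx":0,"dy":0.002,"dz":0,"roll":0}
    - {"dx":0,"dy":0,"dz":0,"roll":0}

```text
t: 9.7
tool_pos: [0.4263, -0.2818, -0.0087]
eef_rot: [-0.5, 0.5, -0.5, 0.5]
force: [-0.2, -1.0, -0.1]
gripper_width: 0.996
```

Call:
jog_arm:
  increments:
    - {"dx":0,"dy":0.002,"dz":0,"roll":0}
    - {"dx":0,"dy":0,"dz":0,"roll":0}

```text
t: 9.9
tool_pos: [0.4263, -0.2818, -0.0107]
eef_rot: [-0.5, 0.5, -0.5, 0.5]
force: [-0.8, -0.0, 0.0]
gripper_width: 1.001
```

Call:
jog_arm:
  increments:
    - {"dx":0,"dy":0.002,"dz":0,"roll":0}
    - {"dx":0,"dy":0,"dz":0,"roll":0}

```text
t: 10.1
tool_pos: [0.4263, -0.2819, -0.0127]
eef_rot: [-0.5, 0.5, -0.5, 0.5]
force: [-0.4, 0.2, 0.2]
gripper_width: 0.996
```

Call:
jog_arm:
  increments:
    - {"dx":0,"dy":0.002,"dz":0,"roll":0}
    - {"dx":0,"dy":0,"dz":0,"roll":0}

```text
t: 10.3
tool_pos: [0.4264, -0.2818, -0.0147]
eef_rot: [-0.5, 0.5, -0.5, 0.5]
force: [0.6, -0.0, -0.5]
gripper_width: 0.996
```

Call:
jog_arm:
  increments:
    - {"dx":0,"dy":0,"dz":0,"roll":0}
    - {"dx":0,"dy":0,"dz":0,"roll":0}
    - {"dx":0,"dy":0,"dz":0,"roll":0}
    - {"dx":0,"dy":0,"dz":0,"roll":0}
    - {"dx":0,"dy":0,"dz":0,"roll":0}
  jaw: 1.0

```text
t: 10.8
tool_pos: [0.4265, -0.282, -0.0145]
eef_rot: [0.5, -0.5, 0.5, -0.5]
force: [-0.4, 0.3, 0.2]
gripper_width: 0.671
```

Run:
```python
from h import *
im=grab_frame('wrist');cv2.imwrite('pics/w4.png',im);print(sense()['force'],sense()['tool_pos'])
```

```text
[ 0.96749871 -0.05346866  0.64296839] [ 0.42642532 -0.28193256 -0.01449913]
```

View pics/w4.png

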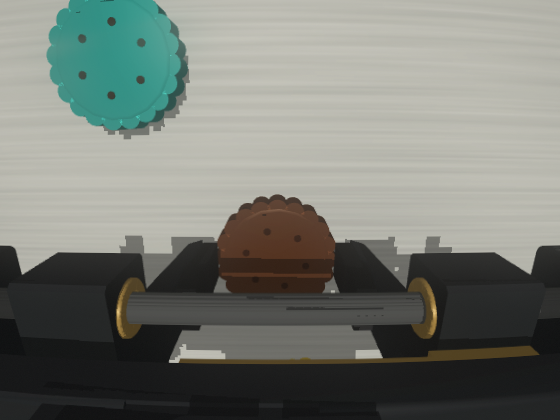

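Call:
jog_arm:
  increments:
    - {"dx":0,"dy":0,"dz":0,"roll":0}
    - {"dx":0,"dy":0,"dz":0,"roll":0}
    - {"dx":0,"dy":-0.01,"dz":0,"roll":0}
    - {"dx":0,"dy":-0.03,"dz":0,"roll":0}
    - {"dx":0,"dy":-0.03,"dz":0,"roll":0}
    - {"dx":0,"dy":-0.03,"dz":0,"roll":0}
    - {"dx":0,"dy":-0.02,"dz":0,"roll":0}
    - {"dx":0,"dy":0,"dz":0,"roll":0}

```text
t: 11.65
tool_pos: [0.4278, -0.2829, 0.1084]
eef_rot: [0.499, -0.498, 0.502, -0.5]
force: [-0.2, 0.1, -0.7]
gripper_width: 0.671
```

Call:
jog_arm:
  increments:
    - {"dx":-0.016,"dy":0,"dz":0.0025,"roll":0}
    - {"dx":-0.03,"dy":0,"dz":0.004,"roll":0}
    - {"dx":-0.03,"dy":0,"dz":0.004,"roll":0}
    - {"dx":-0.03,"dy":0,"dz":0.004,"roll":0}
    - {"dx":-0.03,"dy":0,"dz":0.004,"roll":0}
    - {"dx":-0.03,"dy":0,"dz":0.005,"roll":0}
    - {"dx":-0.03,"dy":0,"dz":0.005,"roll":0}
    - {"dx":-0.03,"dy":0,"dz":0.004,"roll":0}
    - {"dx":-0.03,"dy":0,"dz":0.004,"roll":0}
    - {"dx":-0.03,"dy":0,"dz":0.004,"roll":0}
    - {"dx":-0.03,"dy":0,"dz":0.004,"roll":0}
    - {"dx":0,"dy":0,"dz":0,"roll":0}
    - {"dx":0,"dy":0,"dz":0,"roll":0}
    - {"dx":0,"dy":0,"dz":0,"roll":0}

```text
t: 13.05
tool_pos: [0.4708, 0.0327, 0.1053]
eef_rot: [0.5, -0.501, 0.501, -0.499]
force: [-0.4, -0.3, -0.7]
gripper_width: 0.673
```

Run:
```python
from h import *
c=get_calibration('wrist')
im=grab_frame('wrist')
s,p,R=tool();print(s['force'],p,s['t'],s['gripper_width'])
for n in('cake_stand','large_biscuit'):
    for d in cut_out('wrist',n)[:2]:
        m=d['mask'];ys,xs=np.nonzero(m);print(n,round(d['p'],2),m.sum(),xs.min(),xs.max(),ys.min(),ys.max())
for i in cv2.convexHull(proj(place('cake_stand',.4713,.0339,0),c).astype(np.float32)).reshape(-1,2): cv2.circle(im,tuple(int(v) for v in i),1,(0,0,255),-1)
cv2.imwrite('pics/w5.png',im)
```

```text
[-0.22659516 -0.34888213 -1.23044804] [0.47094263 0.03244933 0.10545732] 13.1 0.6728398501552849
cake_stand 0.73 8080 205 343 138 241
large_biscuit 0.68 3012 508 559 109 178
large_biscuit 0.65 9632 218 334 195 292
```

View pics/w5.png

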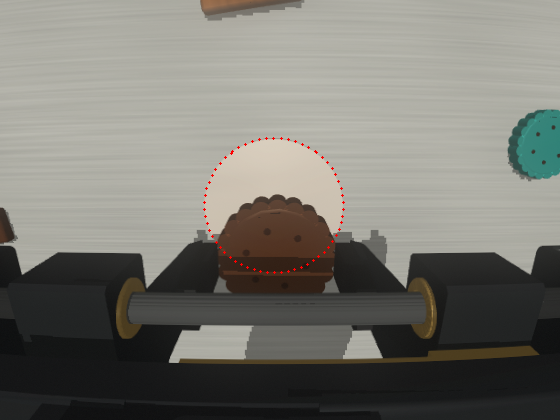

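Call:
jog_arm:
  increments:
    - {"dx":-0.0015,"dy":0.01,"dz":0,"roll":0}
    - {"dx":0,"dy":0.02,"dz":0,"roll":0}
    - {"dx":0,"dy":0.02,"dz":0,"roll":0}
    - {"dx":0,"dy":0.02,"dz":0,"roll":0}
    - {"dx":0,"dy":0.005,"dz":0,"roll":0}
    - {"dx":0,"dy":0.003,"dz":0,"roll":0}
    - {"dx":0,"dy":0,"dz":0,"roll":0}
    - {"dx":0,"dy":0,"dz":0,"roll":0}

```text
t: 14.0
tool_pos: [0.4717, 0.0355, 0.0281]
eef_rot: [0.499, -0.5, 0.501, -0.5]
force: [-0.5, -0.5, -0.3]
gripper_width: 0.674
```

Call:
jog_arm:
  increments:
    - {"dx":0,"dy":0.0015,"dz":0,"roll":0}
    - {"dx":0,"dy":0,"dz":0,"roll":0}

```text
t: 14.2
tool_pos: [0.4716, 0.0357, 0.0264]
eef_rot: [0.5, -0.5, 0.5, -0.5]
force: [-0.3, 0.1, 0.2]
gripper_width: 0.671
```

Call:
jog_arm:
  increments:
    - {"dx":0.001,"dy":0.001,"dz":-0.0005,"roll":0}
    - {"dx":0,"dy":0,"dz":0,"roll":0}
    - {"dx":0,"dy":0,"dz":0,"roll":0}

```text
t: 14.5
tool_pos: [0.4712, 0.035, 0.0254]
eef_rot: [-0.499, 0.5, -0.5, 0.5]
force: [-0.2, 2.1, 5.8]
gripper_width: 0.675
```

Call:
jog_arm:
  increments:
    - {"dx":0,"dy":0.001,"dz":0,"roll":0}
    - {"dx":0,"dy":0,"dz":0,"roll":0}
    - {"dx":0,"dy":0,"dz":0,"roll":0}

```text
t: 14.8
tool_pos: [0.4712, 0.035, 0.0252]
eef_rot: [-0.499, 0.5, -0.5, 0.5]
force: [-1.1, 1.6, 16.1]
gripper_width: 0.673
```

Call:
jog_arm:
  increments:
    - {"dx":0,"dy":-0.001,"dz":0,"roll":0}
    - {"dx":0,"dy":0,"dz":0,"roll":0}
    - {"dx":0,"dy":0,"dz":0,"roll":0}
    - {"dx":0,"dy":0,"dz":0,"roll":0}
    - {"dx":0,"dy":-0.02,"dz":0,"roll":0}
    - {"dx":0,"dy":-0.03,"dz":0,"roll":0}
    - {"dx":0,"dy":-0.04,"dz":0,"roll":0}
    - {"dx":0,"dy":-0.04,"dz":0,"roll":0}
    - {"dx":0,"dy":-0.02,"dz":0,"roll":0}
    - {"dx":0,"dy":0,"dz":0,"roll":0}
    - {"dx":0,"dy":0,"dz":0,"roll":0}
  jaw: 0.0

```text
t: 15.9
tool_pos: [0.4705, 0.0348, 0.1746]
eef_rot: [-0.5, 0.5, -0.5, 0.5]
force: [-0.3, 0.3, 0.0]
gripper_width: 0.998
```

```bash
cat >> h.py <<'E'
def both(n,z=0,sel=None):
    for cam in ('top','scene','wrist'):
        r=loc(n,(cam,),z,sel)
        if r: print(n,cam,np.round(r[0],4),np.abs(r[1]).max().round(1),r[2])
E
python3 - <<'E'
from h import *
both('large_biscuit',.04,(.471,.034))
both('cake_stand',0,(.471,.034))
s,p,R=tool();print(p,s['t'])
E
```

```text
large_biscuit top [4.379e-01 3.184e-01 3.000e-04] 0.0 [0.68]
large_biscuit scene [0.473 0.035 0.001] 0.0 [0.94]
large_biscuit wrist [ 0.472   0.0352 -0.    ] 0.0 [0.96]
cake_stand top [ 0.4368 -0.0025 -0.0008] 0.0 [0.06]
cake_stand scene [ 0.477   0.0319 -0.0031] 0.0 [0.62]
cake_stand wrist [0.4734 0.0349 0.0096] 0.0 [0.66]
[0.47077083 0.0344504  0.17491396] 16.5
```

Call:
jog_arm:
  increments:
    - {"dx":0.0325,"dy":0,"dz":0.014,"roll":0}
    - {"dx":0.0325,"dy":0,"dz":0.014,"roll":0}
    - {"dx":0.0325,"dy":0,"dz":0.014,"roll":0}
    - {"dx":0.0325,"dy":0,"dz":0.014,"roll":0}
    - {"dx":0.0325,"dy":0,"dz":0.014,"roll":0}
    - {"dx":0.0325,"dy":0,"dz":0.014,"roll":0}
    - {"dx":0.0325,"dy":0,"dz":0.014,"roll":0}
    - {"dx":0.0325,"dy":0,"dz":0.014,"roll":0}
    - {"dx":0.0325,"dy":0,"dz":0.014,"roll":0}
    - {"dx":0.0325,"dy":0,"dz":0.014,"roll":0}
    - {"dx":0,"dy":0,"dz":0,"roll":0}
    - {"dx":0,"dy":0,"dz":0,"roll":0}
    - {"dx":0,"dy":0,"dz":0,"roll":0}
    - {"dx":0,"dy":0,"dz":0,"roll":0}

```text
t: 17.9
tool_pos: [0.6104, -0.2887, 0.1749]
eef_rot: [-0.5, 0.5, -0.499, 0.5]
force: [-0.5, 0.3, -0.5]
gripper_width: 1.003
```

Run:
```python
from h import *
for i in range(2):
    r=loc('small_biscuit',('wrist',),0,(.61,-.29));print(r)
s,p,R=tool();print(p,s['t'],s['joint_positions'].round(2))
```

```text
(array([ 6.11260150e-01, -2.90553535e-01, -5.64735331e-08]), array([-1.15140824e-06,  2.17702259e-06]), [0.92])
(array([ 6.11002651e-01, -2.90294303e-01, -1.20915866e-06]), array([-7.41351471e-07, -1.75521515e-06]), [0.94])
[ 0.61050497 -0.28981922  0.17514525] 18.1 [ 0.13  0.85  0.5   1.46 -0.46  0.95 -0.82]
```

Call:
jog_arm:
  increments:
    - {"dx":0.0005,"dy":0.02,"dz":0.0005,"roll":0}
    - {"dx":0,"dy":0.04,"dz":0,"roll":0}
    - {"dx":0,"dy":0.04,"dz":0,"roll":0}
    - {"dx":0,"dy":0.04,"dz":0,"roll":0}
    - {"dx":0,"dy":0.03,"dz":0,"roll":0}
    - {"dx":0,"dy":0.012,"dz":0,"roll":0}
    - {"dx":0,"dy":0.0045,"dz":0,"roll":0}
    - {"dx":0,"dy":0.003,"dz":0,"roll":0}
    - {"dx":0,"dy":0,"dz":0,"roll":0}
    - {"dx":0,"dy":0,"dz":0,"roll":0}

```text
t: 19.1
tool_pos: [0.6119, -0.2917, -0.013]
eef_rot: [0.499, -0.499, 0.501, -0.5]
force: [-0.0, -0.6, 0.1]
gripper_width: 1.002
```

Call:
jog_arm:
  increments:
    - {"dx":0,"dy":0,"dz":0,"roll":0}
    - {"dx":0,"dy":0,"dz":0,"roll":0}
    - {"dx":0,"dy":0,"dz":0,"roll":0}
    - {"dx":0,"dy":0,"dz":0,"roll":0}
    - {"dx":0,"dy":0,"dz":0,"roll":0}
    - {"dx":0,"dy":0,"dz":0,"roll":0}
    - {"dx":0,"dy":0,"dz":0,"roll":0}
    - {"dx":0,"dy":0,"dz":0,"roll":0}
    - {"dx":0,"dy":0,"dz":0,"roll":0}
  jaw: 1.0

```text
t: 20.0
tool_pos: [0.6109, -0.2911, -0.0146]
eef_rot: [-0.5, 0.5, -0.5, 0.5]
force: [-0.6, -0.1, 0.1]
gripper_width: 0.421
```

Call:
jog_arm:
  increments:
    - {"dx":0,"dy":-0.01,"dz":0,"roll":0}
    - {"dx":0,"dy":-0.03,"dz":0,"roll":0}
    - {"dx":0,"dy":-0.03,"dz":0,"roll":0}
    - {"dx":0,"dy":-0.03,"dz":0,"roll":0}
    - {"dx":0,"dy":-0.02,"dz":0,"roll":0}
    - {"dx":-0.0325,"dy":0,"dz":-0.014,"roll":0}
    - {"dx":-0.0325,"dy":0,"dz":-0.014,"roll":0}
    - {"dx":-0.0325,"dy":0,"dz":-0.014,"roll":0}
    - {"dx":-0.0325,"dy":0,"dz":-0.014,"roll":0}
    - {"dx":-0.0325,"dy":0,"dz":-0.014,"roll":0}
    - {"dx":-0.0325,"dy":0,"dz":-0.014,"roll":0}
    - {"dx":-0.0325,"dy":0,"dz":-0.014,"roll":0}
    - {"dx":-0.0325,"dy":0,"dz":-0.014,"roll":0}
    - {"dx":-0.0325,"dy":0,"dz":-0.014,"roll":0}
    - {"dx":-0.0325,"dy":0,"dz":-0.013,"roll":0}
    - {"dx":0,"dy":0,"dz":0,"roll":0}
    - {"dx":0,"dy":0,"dz":0,"roll":0}
    - {"dx":0,"dy":0,"dz":0,"roll":0}

```text
t: 21.8
tool_pos: [0.4733, 0.0328, 0.106]
eef_rot: [0.499, -0.5, 0.501, -0.5]
force: [-0.0, -0.3, 0.0]
gripper_width: 0.419
```

Call:
jog_arm:
  increments:
    - {"dx":0,"dy":0.01,"dz":0,"roll":0}
    - {"dx":0,"dy":0.02,"dz":0,"roll":0}
    - {"dx":0,"dy":0.01,"dz":0,"roll":0}
    - {"dx":0,"dy":0,"dz":0,"roll":0}
    - {"dx":0,"dy":0,"dz":0,"roll":0}
    - {"dx":0,"dy":0,"dz":0,"roll":0}

```text
t: 22.4
tool_pos: [0.4727, 0.0337, 0.0659]
eef_rot: [0.499, -0.5, 0.501, -0.5]
force: [-0.2, -0.9, -0.1]
gripper_width: 0.421
```

Call:
jog_arm:
  increments:
    - {"dx":-0.0012,"dy":0.012,"dz":-0.001,"roll":0}
    - {"dx":0,"dy":0.01,"dz":0,"roll":0}
    - {"dx":0,"dy":0.0045,"dz":0,"roll":0}
    - {"dx":0,"dy":0,"dz":0,"roll":0}
    - {"dx":0,"dy":0,"dz":0,"roll":0}
    - {"dx":0,"dy":0,"dz":0,"roll":0}

```text
t: 23.0
tool_pos: [0.4715, 0.0351, 0.0393]
eef_rot: [0.5, -0.5, 0.5, -0.5]
force: [0.5, -0.6, -0.4]
gripper_width: 0.418
```

Call:
jog_arm:
  increments:
    - {"dx":0,"dy":0.001,"dz":0,"roll":0}
    - {"dx":0,"dy":0,"dz":0,"roll":0}
    - {"dx":0,"dy":0,"dz":0,"roll":0}

```text
t: 23.3
tool_pos: [0.4713, 0.0353, 0.0381]
eef_rot: [0.5, -0.5, 0.5, -0.5]
force: [0.4, -0.0, -0.2]
gripper_width: 0.417
```

Call:
jog_arm:
  increments:
    - {"dx":0,"dy":0.001,"dz":0,"roll":0}
    - {"dx":0,"dy":0,"dz":0,"roll":0}
    - {"dx":0,"dy":0,"dz":0,"roll":0}

```text
t: 23.6
tool_pos: [0.4714, 0.0352, 0.0372]
eef_rot: [0.5, -0.5, 0.5, -0.5]
force: [-0.4, -0.3, 4.1]
gripper_width: 0.422
```

Call:
jog_arm:
  increments:
    - {"dx":0,"dy":0,"dz":0,"roll":0}
    - {"dx":0,"dy":0,"dz":0,"roll":0}
    - {"dx":0,"dy":0,"dz":0,"roll":0}
    - {"dx":0,"dy":0,"dz":0,"roll":0}
    - {"dx":0,"dy":-0.02,"dz":0,"roll":0}
    - {"dx":0,"dy":-0.03,"dz":0,"roll":0}
    - {"dx":0,"dy":-0.04,"dz":0,"roll":0}
    - {"dx":0,"dy":-0.04,"dz":0,"roll":0}
    - {"dx":0,"dy":-0.01,"dz":0,"roll":0}
    - {"dx":0,"dy":0,"dz":0,"roll":0}
    - {"dx":0,"dy":0,"dz":0,"roll":0}
  jaw: 0.0

```text
t: 24.7
tool_pos: [0.4706, 0.0357, 0.1761]
eef_rot: [-0.5, 0.501, -0.5, 0.5]
force: [0.2, 0.4, -0.0]
gripper_width: 1.003
```

Run:
```python
from h import *
both('small_biscuit',.052,(.471,.034))
im=grab_frame('wrist');cv2.imwrite('pics/w6.png',im)
s,p,R=tool();print(p,s['t'])
```

```text
small_biscuit top none
small_biscuit scene [ 0.4724  0.0354 -0.    ] 0.0 [0.98]
small_biscuit wrist [ 4.718e-01  3.560e-02 -3.000e-04] 0.0 [0.95]
[0.47092578 0.03505536 0.17637242] 25.05
```

View pics/w6.png

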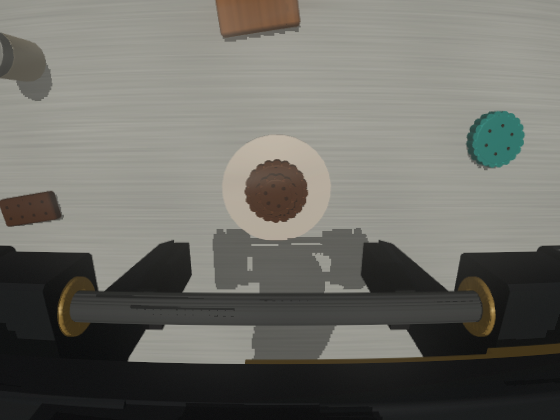

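Call:
jog_arm:
  increments:
    - {"dx":-0.0325,"dy":0,"dz":-0.003,"roll":0}
    - {"dx":-0.0325,"dy":0,"dz":-0.003,"roll":0}
    - {"dx":-0.0325,"dy":0,"dz":-0.003,"roll":0}
    - {"dx":-0.0325,"dy":0,"dz":-0.003,"roll":0}
    - {"dx":-0.0325,"dy":0,"dz":-0.004,"roll":0}
    - {"dx":-0.0325,"dy":0,"dz":-0.004,"roll":0}
    - {"dx":-0.0325,"dy":0,"dz":-0.004,"roll":0}
    - {"dx":-0.0325,"dy":0,"dz":-0.003,"roll":0}
    - {"dx":-0.0325,"dy":0,"dz":-0.003,"roll":0}
    - {"dx":0,"dy":0,"dz":0,"roll":0}

```text
t: 26.05
tool_pos: [0.44, 0.3335, 0.1759]
eef_rot: [-0.502, 0.499, -0.497, 0.502]
force: [0.0, 0.4, 0.3]
gripper_width: 0.996
```

Call:
jog_arm:
  increments:
    - {"dx":0,"dy":0,"dz":0,"roll":-0.144}
    - {"dx":0,"dy":0,"dz":0,"roll":-0.144}
    - {"dx":0,"dy":0,"dz":0,"roll":-0.144}
    - {"dx":0,"dy":0,"dz":0,"roll":-0.144}
    - {"dx":0,"dy":0,"dz":0,"roll":-0.144}
    - {"dx":0,"dy":0,"dz":0,"roll":-0.144}
    - {"dx":0,"dy":0,"dz":0,"roll":-0.144}
    - {"dx":0,"dy":0,"dz":0,"roll":-0.144}
    - {"dx":0,"dy":0,"dz":0,"roll":-0.144}
    - {"dx":0,"dy":0,"dz":0,"roll":-0.144}
    - {"dx":0,"dy":0,"dz":0,"roll":-0.144}
    - {"dx":0,"dy":0,"dz":0,"roll":-0.144}
    - {"dx":0,"dy":0,"dz":0,"roll":0}
    - {"dx":0,"dy":0,"dz":0,"roll":0}
    - {"dx":0,"dy":0,"dz":0,"roll":0}

```text
t: 27.55
tool_pos: [0.4417, 0.3274, 0.1769]
eef_rot: [0.705, 0.054, -0.054, -0.705]
force: [0.1, -0.2, -0.3]
gripper_width: 1.003
```

Run:
```python
from h import *
for i in range(2):
    r=loc('bar_biscuit',('wrist',),0,(.441,.327));print(r)
    s,p,R=tool();yaw=np.arctan2(R[1,0],R[0,0]);print(p,s['t'],'yaw',yaw,'tool delta',R.T@np.r_[r[0][:2]-p[:2],0], 'roll',-((r[0][2]-np.pi/2-yaw+np.pi/2)%np.pi-np.pi/2))
```

```text
(array([0.44276566, 0.32873976, 1.71444281]), array([-1.36049550e-05,  2.96821207e-02, -7.28036119e-01, -1.36516171e-02]), [1.0])
[0.44160254 0.3276539  0.17693796] 27.65 yaw 0.1546149360304362 tool delta [ 1.31646854e-03 -2.39588254e-07  8.93788596e-04] roll 0.010968452240755155
(array([0.44229365, 0.32936701, 1.70208277]), array([-1.91188000e-04,  2.47246316e-02, -5.98909350e-01, -2.74453512e-02]), [0.96])
[0.44157042 0.3277803  0.17697979] 27.75 yaw 0.15533518132656018 tool delta [ 9.60001867e-04 -1.84036192e-07  1.45572055e-03] roll 0.024048738650622514
```

Call:
jog_arm:
  increments:
    - {"dx":0.001,"dy":0.02,"dz":0.001,"roll":0.015}
    - {"dx":0,"dy":0.04,"dz":0,"roll":0}
    - {"dx":0,"dy":0.04,"dz":0,"roll":0}
    - {"dx":0,"dy":0.04,"dz":0,"roll":0}
    - {"dx":0,"dy":0.03,"dz":0,"roll":0}
    - {"dx":0,"dy":0.012,"dz":0,"roll":0}
    - {"dx":0,"dy":0.006,"dz":0,"roll":0}
    - {"dx":0,"dy":0.003,"dz":0,"roll":0}
    - {"dx":0,"dy":0,"dz":0,"roll":0}
    - {"dx":0,"dy":0,"dz":0,"roll":0}
    - {"dx":0,"dy":0,"dz":0,"roll":0}

```text
t: 28.85
tool_pos: [0.4431, 0.3294, -0.0129]
eef_rot: [-0.705, -0.05, 0.049, 0.706]
force: [0.4, 0.2, -0.3]
gripper_width: 0.999
```

Call:
jog_arm:
  increments:
    - {"dx":0,"dy":0,"dz":0,"roll":0}
    - {"dx":0,"dy":0,"dz":0,"roll":0}
    - {"dx":0,"dy":0,"dz":0,"roll":0}
    - {"dx":0,"dy":0,"dz":0,"roll":0}
    - {"dx":0,"dy":0,"dz":0,"roll":0}
    - {"dx":0,"dy":0,"dz":0,"roll":0}
    - {"dx":0,"dy":0,"dz":0,"roll":0}
    - {"dx":0,"dy":0,"dz":0,"roll":0}
    - {"dx":0,"dy":0,"dz":0,"roll":0}
    - {"dx":0,"dy":0,"dz":0,"roll":0}
  jaw: 1.0

```text
t: 29.85
tool_pos: [0.4425, 0.3289, -0.014]
eef_rot: [-0.705, -0.05, 0.05, 0.705]
force: [0.2, 0.1, -0.1]
gripper_width: 0.358
```

Call:
jog_arm:
  increments:
    - {"dx":0,"dy":-0.01,"dz":0,"roll":0}
    - {"dx":0,"dy":-0.03,"dz":0,"roll":0}
    - {"dx":0,"dy":-0.03,"dz":0,"roll":0}
    - {"dx":0,"dy":-0.03,"dz":0,"roll":0}
    - {"dx":0,"dy":-0.02,"dz":0,"roll":0}
    - {"dx":0.019,"dy":0,"dz":-0.0275,"roll":0}
    - {"dx":0.019,"dy":0,"dz":-0.0275,"roll":0}
    - {"dx":0.019,"dy":0,"dz":-0.0275,"roll":0}
    - {"dx":0.019,"dy":0,"dz":-0.0275,"roll":0}
    - {"dx":0.019,"dy":0,"dz":-0.0275,"roll":0}
    - {"dx":0.019,"dy":0,"dz":-0.0275,"roll":0}
    - {"dx":0.019,"dy":0,"dz":-0.0275,"roll":0}
    - {"dx":0.019,"dy":0,"dz":-0.0275,"roll":0}
    - {"dx":0.019,"dy":0,"dz":-0.0275,"roll":0}
    - {"dx":0.019,"dy":0,"dz":-0.0275,"roll":0}
    - {"dx":0.018,"dy":0,"dz":-0.0285,"roll":0}
    - {"dx":0,"dy":0,"dz":0,"roll":0}

```text
t: 31.55
tool_pos: [0.6938, 0.0502, 0.1068]
eef_rot: [0.707, 0.048, -0.046, -0.704]
force: [0.2, -0.7, -0.0]
gripper_width: 0.357
```

Call:
jog_arm:
  increments:
    - {"dx":0,"dy":0,"dz":0,"roll":0.141}
    - {"dx":0,"dy":0,"dz":0,"roll":0.141}
    - {"dx":0,"dy":0,"dz":0,"roll":0.141}
    - {"dx":0,"dy":0,"dz":0,"roll":0.141}
    - {"dx":0,"dy":0,"dz":0,"roll":0.141}
    - {"dx":0,"dy":0,"dz":0,"roll":0.141}
    - {"dx":0,"dy":0,"dz":0,"roll":0.141}
    - {"dx":0,"dy":0,"dz":0,"roll":0.141}
    - {"dx":0,"dy":0,"dz":0,"roll":0.141}
    - {"dx":0,"dy":0,"dz":0,"roll":0.141}
    - {"dx":0,"dy":0,"dz":0,"roll":0.141}
    - {"dx":0,"dy":0,"dz":0,"roll":0}
    - {"dx":0,"dy":0,"dz":0,"roll":0}
    - {"dx":0,"dy":0,"dz":0,"roll":0}

```text
t: 32.95
tool_pos: [0.6908, 0.058, 0.1062]
eef_rot: [-0.539, 0.458, -0.457, 0.539]
force: [-0.3, -1.0, -0.8]
gripper_width: 0.355
```

Run:
```python
from h import *
c=get_calibration('wrist');im=grab_frame('wrist')
s,p,R=tool();yaw=np.arctan2(R[1,0],R[0,0]);print(p,s['t'],'yaw',yaw,s['gripper_width'])
def dr(P,col):
    for i in P: cv2.circle(im,tuple(int(round(v)) for v in i),2,col,-1)
B=np.array([[x,y,.012] for x in np.linspace(-.065,.065,14) for y in(-.04,.04)]+[[x,y,.012] for x in(-.065,.065) for y in np.linspace(-.04,.04,9)])
dr(proj(B@Ro.from_euler('z',.16).as_matrix().T+[.6915,.0579,0],c),(0,0,255))
dr(proj(place('bar_biscuit',p[0],p[1],yaw+np.pi/2,p[2]+.0142),c),(0,255,0))
cv2.imwrite('pics/w7.png',cv2.resize(im[:330],None,fx=1.4,fy=1.4,interpolation=cv2.INTER_CUBIC))
```

```text
[0.69088742 0.05789058 0.10618216] 33.0 yaw -1.4081412407387086 0.35150590994338826
```

View pics/w7.png

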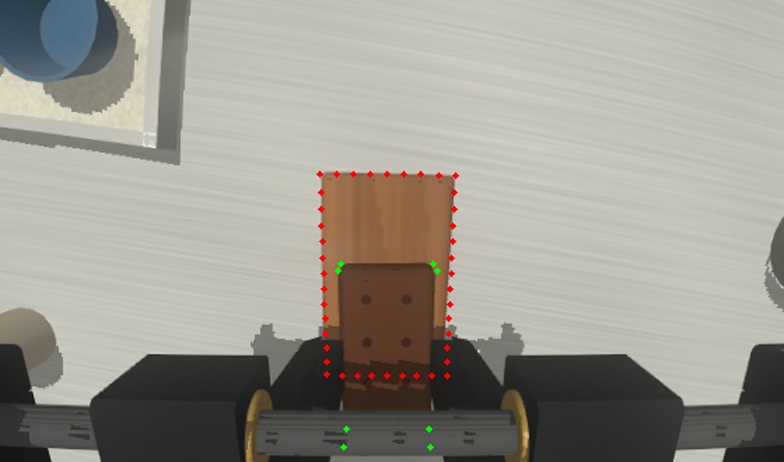

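Call:
jog_arm:
  increments:
    - {"dx":0,"dy":0.015,"dz":0.0005,"roll":0}
    - {"dx":0,"dy":0.03,"dz":0,"roll":0}
    - {"dx":0,"dy":0.03,"dz":0,"roll":0}
    - {"dx":0,"dy":0.02,"dz":0,"roll":0}
    - {"dx":0,"dy":0.01,"dz":0,"roll":0}
    - {"dx":0,"dy":0,"dz":0,"roll":0}
    - {"dx":0,"dy":0,"dz":0,"roll":0}
    - {"dx":0,"dy":0,"dz":0,"roll":0}

```text
t: 33.8
tool_pos: [0.6925, 0.0575, 0.002]
eef_rot: [-0.538, 0.458, -0.459, 0.539]
force: [-0.8, 0.2, 0.4]
gripper_width: 0.371
```

Call:
jog_arm:
  increments:
    - {"dx":0,"dy":0.002,"dz":0,"roll":0}
    - {"dx":0,"dy":0,"dz":0,"roll":0}
    - {"dx":0,"dy":0,"dz":0,"roll":0}

```text
t: 34.1
tool_pos: [0.6916, 0.0578, -0.0007]
eef_rot: [-0.538, 0.458, -0.458, 0.539]
force: [0.5, -1.2, -0.3]
gripper_width: 0.369
```

Call:
jog_arm:
  increments:
    - {"dx":0,"dy":0.001,"dz":0,"roll":0}
    - {"dx":0,"dy":0,"dz":0,"roll":0}
    - {"dx":0,"dy":0,"dz":0,"roll":0}

```text
t: 34.4
tool_pos: [0.6915, 0.0577, -0.002]
eef_rot: [-0.539, 0.458, -0.458, 0.539]
force: [0.3, -0.2, 0.5]
gripper_width: 0.372
```

Call:
jog_arm:
  increments:
    - {"dx":0,"dy":0.001,"dz":0,"roll":0}
    - {"dx":0,"dy":0,"dz":0,"roll":0}
    - {"dx":0,"dy":0,"dz":0,"roll":0}

```text
t: 34.7
tool_pos: [0.6915, 0.0578, -0.003]
eef_rot: [-0.539, 0.458, -0.458, 0.539]
force: [0.4, 0.1, -0.6]
gripper_width: 0.373
```

Run:
```python
from h import *
im=grab_frame('wrist')
cv2.imwrite('pics/w8.png',cv2.resize(im[120:330,140:420],None,fx=2.4,fy=2.4,interpolation=cv2.INTER_CUBIC))
im=grab_frame('scene');cv2.imwrite('pics/s8.png',im)
```

```text
(no output)
```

View pics/w8.png

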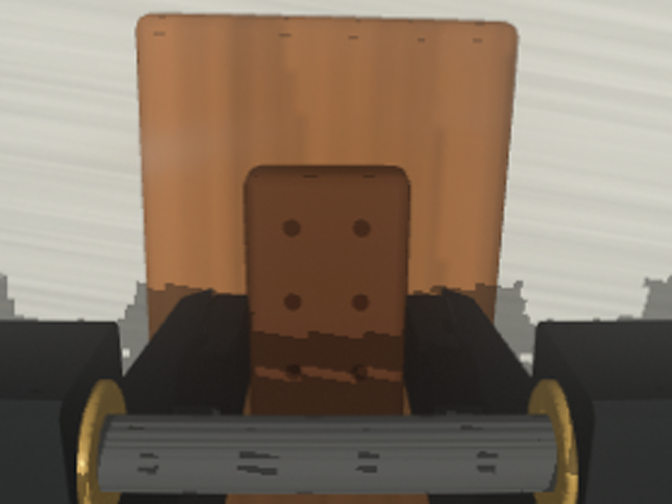

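Call:
jog_arm:
  increments:
    - {"dx":0,"dy":0.001,"dz":0,"roll":0}
    - {"dx":0,"dy":0,"dz":0,"roll":0}
    - {"dx":0,"dy":0,"dz":0,"roll":0}

```text
t: 35.1
tool_pos: [0.6917, 0.0577, -0.0033]
eef_rot: [-0.538, 0.458, -0.458, 0.539]
force: [-1.7, -0.2, 5.1]
gripper_width: 0.374
```

Call:
jog_arm:
  increments:
    - {"dx":0,"dy":0.001,"dz":0,"roll":0}
    - {"dx":0,"dy":0,"dz":0,"roll":0}
    - {"dx":0,"dy":0,"dz":0,"roll":0}

```text
t: 35.4
tool_pos: [0.6917, 0.0577, -0.0034]
eef_rot: [-0.538, 0.458, -0.458, 0.539]
force: [-3.4, -0.2, 11.1]
gripper_width: 0.372
```

Contact at −0.0033. Release and rise.

Call:
jog_arm:
  increments:
    - {"dx":0,"dy":-0.001,"dz":0,"roll":0}
    - {"dx":0,"dy":0,"dz":0,"roll":0}
    - {"dx":0,"dy":0,"dz":0,"roll":0}
    - {"dx":0,"dy":0,"dz":0,"roll":0}
    - {"dx":0,"dy":-0.02,"dz":0,"roll":0}
    - {"dx":0,"dy":-0.03,"dz":0,"roll":0}
    - {"dx":0,"dy":-0.04,"dz":0,"roll":0}
    - {"dx":0,"dy":-0.04,"dz":0,"roll":0}
    - {"dx":0,"dy":-0.04,"dz":0,"roll":0}
    - {"dx":0,"dy":0,"dz":0,"roll":0}
    - {"dx":0,"dy":0,"dz":0,"roll":0}
  jaw: 0.0

```text
t: 36.5
tool_pos: [0.6924, 0.0576, 0.1684]
eef_rot: [-0.538, 0.457, -0.459, 0.539]
force: [0.6, 0.1, -0.5]
gripper_width: 0.998
```

Run:
```python
from h import *
both('bar_biscuit',.012,(.691,.058))
c=get_calibration('wrist');im=grab_frame('wrist')
s,p,R=tool();print(p,s['t'],np.arctan2(R[1,0],R[0,0]))
r=loc('jar',('wrist','scene'),0,(.607,.303));print(r)
cv2.imwrite('pics/w9.png',im)
```

```text
bar_biscuit top [0.6886 0.0544 0.1985] 1.4 [0.93]
bar_biscuit scene [0.6945 0.056  3.2361] 1.3 [0.74]
bar_biscuit wrist [0.692  0.058  3.3102] 1.0 [0.98]
[0.69096637 0.05769327 0.16493478] 36.85 -1.41006210173713
(array([ 0.61017537,  0.3035963 , -0.25025592]), array([-0.34448695,  0.327061  , -0.46536638,  1.07097653]), [0.88, 0.95])
```

View pics/w9.png

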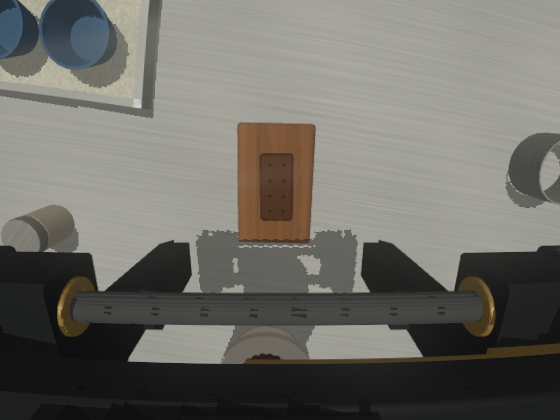

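Call:
jog_arm:
  increments:
    - {"dx":0,"dy":0,"dz":0,"roll":0.055}
    - {"dx":-0.0315,"dy":0,"dz":-0.007,"roll":0}
    - {"dx":-0.0315,"dy":0,"dz":-0.007,"roll":0}
    - {"dx":-0.0315,"dy":0,"dz":-0.007,"roll":0}
    - {"dx":-0.0315,"dy":0,"dz":-0.007,"roll":0}
    - {"dx":-0.0315,"dy":0,"dz":-0.007,"roll":0}
    - {"dx":-0.0315,"dy":0,"dz":-0.007,"roll":0}
    - {"dx":-0.0315,"dy":0,"dz":-0.007,"roll":0}
    - {"dx":-0.0315,"dy":0,"dz":-0.007,"roll":0}
    - {"dx":0,"dy":0,"dz":0,"roll":0}
    - {"dx":0,"dy":0,"dz":0,"roll":0}
    - {"dx":0,"dy":0,"dz":0,"roll":0}
    - {"dx":0,"dy":0,"dz":0,"roll":0}

```text
t: 38.35
tool_pos: [0.6101, 0.3003, 0.1663]
eef_rot: [0.525, -0.473, 0.474, -0.525]
force: [-0.2, 0.3, -0.2]
gripper_width: 1.004
```

Run:
```python
from h import *
for i in range(2):
    r=loc('jar',('wrist',),0,(.607,.303));print(r)
    s,p,R=tool();print(p,s['t'],np.arctan2(R[1,0],R[0,0]),'delta',R.T@np.r_[r[0][:2]-p[:2],0])
im=grab_frame('wrist');cv2.imwrite('pics/w10.png',im)
```

```text
(array([0.60775098, 0.30440255, 0.00064821]), array([ 1.04320122e-06, -1.29057025e-06]), [0.92])
[0.60987198 0.30083895 0.16616338] 38.45 -1.4671589615379113 delta [-3.76390113e-03 -2.45845007e-06 -1.74095477e-03]
(array([6.07644267e-01, 3.04727549e-01, 1.28156620e-06]), array([-1.34386460e-06, -1.37609305e-07]), [0.94])
[0.60960756 0.30153811 0.16610456] 38.55 -1.4662800107229532 delta [-3.37686195e-03 -5.50110682e-07 -1.61984227e-03]
```

View pics/w10.png

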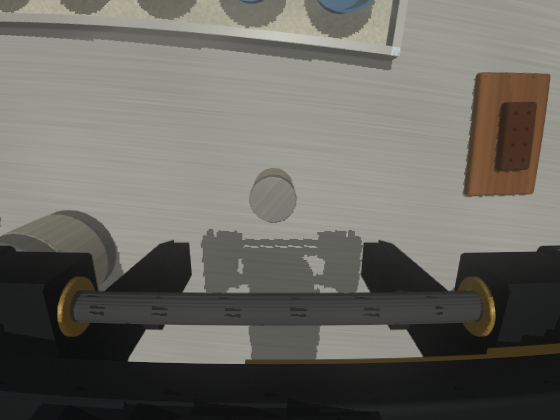

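Call:
jog_arm:
  increments:
    - {"dx":-0.003,"dy":0.01,"dz":-0.0015,"roll":0}
    - {"dx":0,"dy":0.03,"dz":0,"roll":0}
    - {"dx":0,"dy":0.03,"dz":0,"roll":0}
    - {"dx":0,"dy":0.03,"dz":0,"roll":0}
    - {"dx":0,"dy":0.03,"dz":0,"roll":0}
    - {"dx":0,"dy":0.015,"dz":0,"roll":0}
    - {"dx":0,"dy":0.009,"dz":0,"roll":0}
    - {"dx":0,"dy":0,"dz":0,"roll":0}
    - {"dx":0,"dy":0,"dz":0,"roll":0}

```text
t: 39.5
tool_pos: [0.6084, 0.3054, 0.0131]
eef_rot: [-0.525, 0.472, -0.473, 0.526]
force: [0.3, -0.1, 0.5]
gripper_width: 0.998
```

Call:
jog_arm:
  increments:
    - {"dx":0,"dy":0,"dz":0,"roll":0}
    - {"dx":0,"dy":0,"dz":0,"roll":0}
    - {"dx":0,"dy":0,"dz":0,"roll":0}
    - {"dx":0,"dy":0,"dz":0,"roll":0}
    - {"dx":0,"dy":0,"dz":0,"roll":0}
    - {"dx":0,"dy":0,"dz":0,"roll":0}
    - {"dx":0,"dy":0,"dz":0,"roll":0}
    - {"dx":0,"dy":0,"dz":0,"roll":0}
  jaw: 1.0

```text
t: 40.3
tool_pos: [0.6075, 0.3051, 0.0121]
eef_rot: [0.526, -0.473, 0.473, -0.526]
force: [0.3, -1.0, 0.4]
gripper_width: 0.495
```

Call:
jog_arm:
  increments:
    - {"dx":0,"dy":-0.01,"dz":0,"roll":0}
    - {"dx":0,"dy":-0.03,"dz":0,"roll":0}
    - {"dx":0,"dy":-0.03,"dz":0,"roll":0}
    - {"dx":0,"dy":-0.01,"dz":0,"roll":0}
    - {"dx":0.025,"dy":0,"dz":-0.005,"roll":0}
    - {"dx":0.03,"dy":0,"dz":-0.006,"roll":0}
    - {"dx":0.03,"dy":0,"dz":-0.006,"roll":0}
    - {"dx":0.03,"dy":0,"dz":-0.006,"roll":0}
    - {"dx":0.03,"dy":0,"dz":-0.006,"roll":0}
    - {"dx":0.03,"dy":0,"dz":-0.006,"roll":0}
    - {"dx":0.03,"dy":0,"dz":-0.006,"roll":0}
    - {"dx":0.03,"dy":0,"dz":-0.006,"roll":0}
    - {"dx":0.02,"dy":0,"dz":-0.006,"roll":0}
    - {"dx":0,"dy":0,"dz":0,"roll":0}
    - {"dx":0,"dy":0,"dz":0,"roll":0}
    - {"dx":0,"dy":0,"dz":0,"roll":0}

```text
t: 41.9
tool_pos: [0.5817, 0.0482, 0.0916]
eef_rot: [-0.526, 0.473, -0.472, 0.527]
force: [0.1, 0.2, -1.4]
gripper_width: 0.489
```

Call:
jog_arm:
  increments:
    - {"dx":0,"dy":0.02,"dz":0,"roll":0}
    - {"dx":0,"dy":0.02,"dz":0,"roll":0}
    - {"dx":0,"dy":0,"dz":0,"roll":0}
    - {"dx":0,"dy":0,"dz":0,"roll":0}
    - {"dx":0,"dy":0,"dz":0,"roll":0}
    - {"dx":0,"dy":0,"dz":0,"roll":0}

```text
t: 42.5
tool_pos: [0.5824, 0.0463, 0.0529]
eef_rot: [-0.525, 0.472, -0.473, 0.526]
force: [-0.0, 0.0, -1.7]
gripper_width: 0.488
```

Run:
```python
from h import *
s,p,R=tool();print(p,s['t'],s['gripper_width'],'delta',R.T@np.r_[np.array([.5815,.0461])-p[:2],0])
```

```text
[0.58242096 0.046303   0.05294024] 42.5 0.4883034674351821 delta [ 1.04221040e-04 -1.64688781e-06 -9.37289187e-04]
```

Call:
jog_arm:
  increments:
    - {"dx":0,"dy":0.015,"dz":-0.001,"roll":0}
    - {"dx":0,"dy":0.015,"dz":0,"roll":0}
    - {"dx":0,"dy":0.006,"dz":0,"roll":0}
    - {"dx":0,"dy":0.002,"dz":0,"roll":0}
    - {"dx":0,"dy":0,"dz":0,"roll":0}
    - {"dx":0,"dy":0,"dz":0,"roll":0}

```text
t: 43.1
tool_pos: [0.581, 0.0458, 0.0144]
eef_rot: [-0.526, 0.473, -0.473, 0.526]
force: [0.0, -0.2, -0.2]
gripper_width: 0.489
```

Call:
jog_arm:
  increments:
    - {"dx":0,"dy":0.0015,"dz":0,"roll":0}
    - {"dx":0,"dy":0,"dz":0,"roll":0}
    - {"dx":0,"dy":0,"dz":0,"roll":0}

```text
t: 43.4
tool_pos: [0.5808, 0.046, 0.0127]
eef_rot: [-0.526, 0.473, -0.473, 0.526]
force: [-0.1, 0.7, -1.4]
gripper_width: 0.488
```

Call:
jog_arm:
  increments:
    - {"dx":0,"dy":0.001,"dz":0,"roll":0}
    - {"dx":0,"dy":0,"dz":0,"roll":0}
    - {"dx":0,"dy":0,"dz":0,"roll":0}

```text
t: 43.7
tool_pos: [0.581, 0.0459, 0.012]
eef_rot: [-0.526, 0.473, -0.473, 0.526]
force: [-0.4, 0.6, 5.1]
gripper_width: 0.488
```

Contact. Release and rise, then retreat so the cameras can check everything.

Call:
jog_arm:
  increments:
    - {"dx":0,"dy":0,"dz":0,"roll":0}
    - {"dx":0,"dy":0,"dz":0,"roll":0}
    - {"dx":0,"dy":0,"dz":0,"roll":0}
    - {"dx":0,"dy":0,"dz":0,"roll":0}
    - {"dx":0,"dy":-0.02,"dz":0,"roll":0}
    - {"dx":0,"dy":-0.03,"dz":0,"roll":0}
    - {"dx":0,"dy":-0.04,"dz":0,"roll":0}
    - {"dx":0,"dy":-0.04,"dz":0,"roll":0}
    - {"dx":0,"dy":-0.04,"dz":0,"roll":0}
    - {"dx":0,"dy":0,"dz":0,"roll":0}
    - {"dx":0,"dy":0,"dz":0,"roll":0}
  jaw: 0.0

```text
t: 44.8
tool_pos: [0.5809, 0.0462, 0.1821]
eef_rot: [-0.525, 0.473, -0.473, 0.526]
force: [0.3, -0.7, 0.1]
gripper_width: 1.0
```

Call:
jog_arm:
  increments:
    - {"dx":-0.03,"dy":0,"dz":0,"roll":0}
    - {"dx":-0.04,"dy":0,"dz":0,"roll":0}
    - {"dx":-0.04,"dy":0,"dz":0,"roll":0}
    - {"dx":-0.04,"dy":0,"dz":0,"roll":0}
    - {"dx":-0.04,"dy":0,"dz":0,"roll":0}
    - {"dx":-0.04,"dy":0,"dz":0,"roll":0}
    - {"dx":-0.04,"dy":0,"dz":0,"roll":0}
    - {"dx":-0.03,"dy":0,"dz":0,"roll":0}
    - {"dx":0,"dy":0,"dz":0,"roll":0}
    - {"dx":0,"dy":0,"dz":0,"roll":0}
    - {"dx":0,"dy":0,"dz":0,"roll":0}

```text
t: 45.9
tool_pos: [0.5489, 0.3421, 0.1805]
eef_rot: [0.526, -0.473, 0.474, -0.524]
force: [0.6, -1.0, 0.8]
gripper_width: 0.999
```

Run:
```python
from h import *
for cam in('top','scene'):
    for n,z,sel in(('large_biscuit',.04,(.471,.034)),('small_biscuit',.052,(.471,.034)),('bar_biscuit',.012,(.691,.058)),('jar',0,(.581,.046))):
        r=loc(n,(cam,),z,sel)
        if r:print(cam,n,np.round(r[0],4),r[2])
c=get_calibration('top');im=grab_frame('top');cv2.imwrite('pics/top11.png',cv2.resize(im[130:290,150:450],None,fx=2.6,fy=2.6,interpolation=cv2.INTER_CUBIC))
for n in("flour_tin","ring_cutter","egg_timer"):
    for d in cut_out("top",n)[:2]:print(n,round(d['p'],2),np.round(ray(np.array(d['at'])*[560,420],c,.03),3))
print(sense()['t'])
```

```text
top large_biscuit [ 0.4656  0.034  -0.    ] [0.41]
top small_biscuit [4.712e-01 3.260e-02 1.000e-04] [0.92]
top bar_biscuit [0.6909 0.0557 3.3091] [0.96]
top jar [0.5809 0.0431 0.002 ] [0.89]
scene large_biscuit [0.4833 0.0308 0.0006] [0.45]
scene small_biscuit [0.4719 0.0356 0.    ] [0.92]
scene bar_biscuit [0.693  0.0578 3.3197] [0.89]
scene jar [0.582  0.0457 0.    ] [0.87]
flour_tin 0.95 [0.493 0.493 0.03 ]
ring_cutter 0.72 [ 0.776 -0.248  0.03 ]
ring_cutter 0.62 [0.452 0.03  0.03 ]
egg_timer 0.67 [ 0.488 -0.486  0.03 ]
46.9
```

View pics/top11.png

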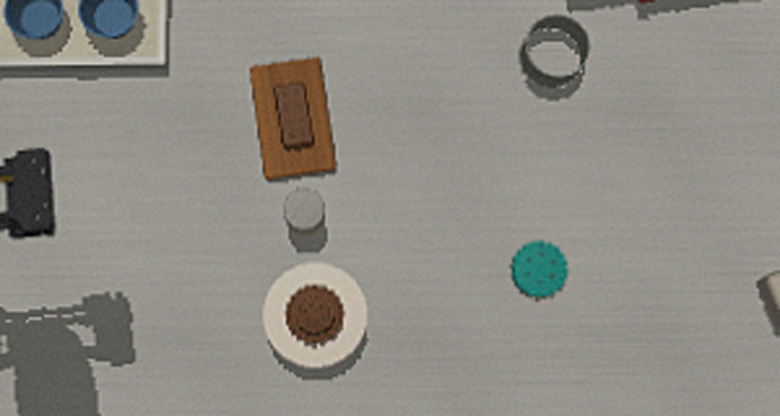

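Run:
```python
from h import *
a=cv2.imread('pics/scene0.png');b=grab_frame('scene')
for n,(x,y,w) in dict(tin=(452,162,30),ring=(208,318,25),timer=(90,250,25)).items():
    T=a[y-w:y+w,x-w:x+w];m=cv2.matchTemplate(b[y-w-12:y+w+12,x-w-12:x+w+12],T,cv2.TM_CCOEFF_NORMED)
    _,v,_,l=cv2.minMaxLoc(m);print(n,round(v,3),l[0]-12,l[1]-12)
```

```text
tin 0.448 1 1
ring 0.997 0 0
timer 0.991 0 0
```

Run:
```python
from h import *
cv2.imwrite('pics/s12.png',grab_frame('scene'))
```

```text
(no output)
```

View pics/s12.png

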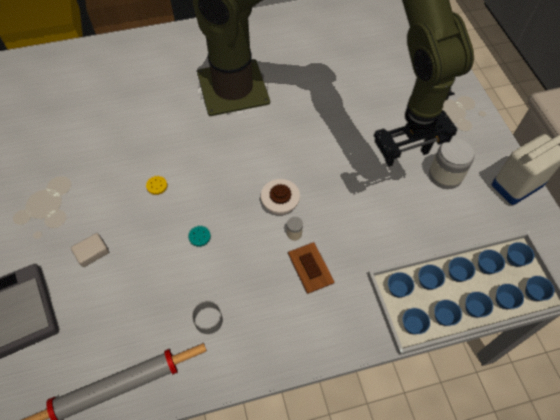

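The tin still stands at (452,162) and is only partly covered by the gripper. The display is complete, the jar is upright at (295,229), and the gripper is clear of everything, so I'm handing in.

```bash
python3 -c "
from bench import *
print(sense()['t'],sense()['force']);print(close_job())"
```

```text
47.0 [ 0.1796358   0.58615147 -0.54148484]
the job is handed in; nothing more can be done
None
```

The tasting display is set out as asked, in the order asked, and handed in at about 47 s of the 102 s allowed. The gripper was open and clear of everything.

**How it went:**
- **Fingertips:** they end about 15 mm short of the reported tool point. My first grasp of the large biscuit closed over its top. I lowered further, gripped it, and set every later grasp and placing height by touch; vertical contact readings while placing stayed at or below about 16 N.
- **Bar biscuit:** it touched the board about 1 mm lower than predicted. It probably shifted slightly in the grip.

**Last checks:**
- **Round biscuits:** the small one sits centred on the large one, both within about 1–2 mm of the middle of the cake stand (wrist, scene and top views). The final large-biscuit readings are unreliable because the small one covers part of it. I relied on the check made before stacking.
- **Bar biscuit:** it is centred on the board within about 2 mm and about 0.01 rad of the board's length.
- **Jar:** it stands upright, within about 2.5 mm of the midpoint. The two cameras disagree by about that much on the jar and on the other positions.
- **Bystanders:** the ring cutter and timer have not moved, by image matching. In the top view, the network reported a shifted position for the ring cutter, but the image match contradicts that.
- **Flour tin:** the gripper partly hid it, so its match was poor (0.45) and the network's position for it was shifted too. The final scene picture shows it upright at its starting place.

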